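Index the coin-cup carousel by one notch

TASK

Bring the next empty cup under the coin chute: with a fingertip press the carousel's plunger down to free the plate, push the plate anticlockwise (seen from above) and let the plunger spring up again in the very next notch, without running past it. Leave the cups standing in their places on the plate and do not disturb the tin, the phone or the spare cups; take the hand away at the end.

Things in the scene. Friction and masses are not known exactly. Their poses are not given: they have to be found in the camera images.
- base: fixed round grey base of the coin-cup carousel, 358 mm across. Its rim has an inward aluminium flange (156 to 173 mm from the axis, 52 to 64 mm above the table) cut by six 13 mm notches, 60 degrees apart. Origin: on the vertical turning axis, at table height; x points to the starting notch. Beside it at 240 degrees stands the fixed coin chute, up to 205 mm high, 0.1 to 0.22 m from the axis
- carousel (a joint): angle (rad) of the round white plate in the base (302 mm across, top 40 mm above the table) that carries the cups, plunger and push stop. 0 in the starting notch (play 0.01), grows anticlockwise seen from above, 1.047 in the next notch. It has slight drag (1 to 2 N at the plunger) and stops when no longer pushed
- carousel_centre (a point): centre of the plate's top, on the axis of turning, 40 mm above the table
- plunger (a joint): how far the plunger is pressed down (m): 0 up, 0.014 at the stop. Spring: 4 N at the top, 10 N at the bottom. Up, its tooth sits in a flange notch and locks the plate; pressed 11 mm it is free to turn. Out of the notch the flange keeps it down (about 10 mm) by itself; unless the hand holds it down, it jumps up into the next notch it reaches and locks the plate there
- plunger_top (a point): centre of the top face of the plunger's square black head, 42 x 42 mm, 8 mm thick, level, 125 mm from the turning axis, 95 mm above the table when up. Its y axis points in the anticlockwise turning direction, its x axis outwards from the axis. Pressed, it only moves straight down
- push_face (a point): push stop fixed to the plate: an upright aluminium plate 44 mm wide just ahead (anticlockwise) of the plunger head, top edge 119 mm above the table, sloping brace behind. The point is on its flat face looking back over the head, 107 mm above the table, 25 mm ahead of the head's centre. A fingertip on or just above the head pushes this face to turn the plate. Axes as plunger_top
- chute_lip (a point): middle of the lower end of the coin chute, 134 mm above the table; it hangs over the cup at 240 degrees
- cup0: white paper cup, 70 mm across the rim, 53 mm across the foot, 70 mm high, standing loose on the plate between three short pins, 88 mm from the axis and 60 degrees anticlockwise of the plunger: an empty cup. Origin: centre of its underside, 40 mm above the table; z up
- cup1: white paper cup, 70 mm across the rim, 53 mm across the foot, 70 mm high, standing loose on the plate between three short pins, 88 mm from the axis and 120 degrees anticlockwise of the plunger: an empty cup. Origin: centre of its underside, 40 mm above the table; z up
- cup2: white paper cup, 70 mm across the rim, 53 mm across the foot, 70 mm high, standing loose on the plate between three short pins, 88 mm from the axis and 180 degrees anticlockwise of the plunger: the empty cup that comes under the chute next. Origin: centre of its underside, 40 mm above the table; z up
- cup3: white paper cup, 70 mm across the rim, 53 mm across the foot, 70 mm high, standing loose on the plate between three short pins, 88 mm from the axis and 240 degrees anticlockwise of the plunger: the full cup now under the chute. Origin: centre of its underside, 40 mm above the table; z up
- cup4: white paper cup, 70 mm across the rim, 53 mm across the foot, 70 mm high, standing loose on the plate between three short pins, 88 mm from the axis and 300 degrees anticlockwise of the plunger: the full cup one place past the chute. Origin: centre of its underside, 40 mm above the table; z up
- tin: bystander: upright collecting tin, 67 mm across, 106 mm high, origin at the centre of its underside
- phone: bystander: black phone lying flat, 150 x 72 x 8 mm (long side along its x), origin at the centre of its underside
- spare_cups: bystander: nested stack of white spare cups, 72 mm across, 110 mm high, origin at the centre of its underside
There are look-alikes about, which are no part of the job. Leave any pink look-alike of the cup0 alone.

How it is judged (in metres and radians):
On the way, in this order (a step that is already met when the one before it is completed fails the run):
1. the plunger is pressed clear of the starting notch before the plate turns (value of joint plunger above 0.009 m and value of joint carousel between -0.06 and 0.06 rad), for 0.04 s.
2. the plate is on its way, the plunger's tooth under the flange (value of joint carousel between 0.2 and 0.95 rad and value of joint plunger above 0.007 m), for 0.1 s.
3. the plunger has sprung up in the next notch (value of joint carousel between 1.017 and 1.077 rad and value of joint plunger below 0.003 m), for 0.2 s.
At the end, for the whole second after the job is handed in: the plate is at rest 60 degrees (1.047 rad, within 0.03) anticlockwise of its start, the plunger is up (within 3 mm), the next empty cup is under the chute lip (within 30 mm), and all cups stand in place (undersides 36 to 47 mm above the table, tilt under 0.1 rad) (all of step 3 and velocity of joint carousel between -0.03 and 0.03 rad/s and horizontal distance between cup2 and chute_lip below 0.03 m and height (world z) of cup0 between 0.036 and 0.047 m and angle between each of cup0, cup1, cup2, cup3, cup4's own z axis and vertical below 0.1 rad and height (world z) of cup1 between 0.036 and 0.047 m and height (world z) of cup2 between 0.036 and 0.047 m and height (world z) of cup3 between 0.036 and 0.047 m and height (world z) of cup4 between 0.036 and 0.047 m); the robot touches nothing.
It fails at once if the plate is turned past the next notch (beyond 1.2 rad), or clockwise (beyond -0.12 rad) (value of joint carousel above 1.2 rad or value of joint carousel below -0.12 rad).
It fails at once if a cup on the plate is lifted (15 mm) or tipped (0.4 rad) (height (world z) of any of cup0, cup1, cup2, cup3, cup4 above 0.055 m or angle between any of cup0, cup1, cup2, cup3, cup4's own z axis and vertical above 0.4 rad).
It fails at once if the tin, the phone or the spare cups are moved by more than 25 mm (distance of any of tin, phone, spare_cups from where it was at the start of the episode above 0.025 m).
It also fails if it takes over 48 s, if anything falls off the work surface, if the arm or the gripper's body presses on something with over 40 N, if the wrist force passes 120 N, or if a joint passes its speed limit or range.

ROBOT

A 6-joint arm with a two-finger parallel gripper is mounted at the origin on the work surface. World frame = base frame: x ahead of the robot, y to its left, z up, the work surface at z = 0. Lengths are in mm, angles in rad, forces in N, time in s.
With the tool pointing down it reaches from about 350 to 875 mm from the base axis. Payload 4.2 kg.
Tool frame: the origin (TCP) lies at the very end of the fingers, on their centre line; the grasp point (between the pads) lies 19 mm behind it; z points along the fingers, y is the line along which they close (so a half turn about z gives the same grasp; the last joint's range is limited). The gripper opens to 85 mm and grips with 20 to 120 N. Pads are 22 mm wide; open, the fingers measure 114 mm over their backs; the gripper's body (76 mm by 85 mm) begins 54 mm behind the grasp point. The pads swing forward as they close: fully open they stand 13 mm farther back than shut.
Start: joints at [-0.982, 0.385, 0.008, 0, -1.194, -0.259], TCP at [202.424, -591.29, 205.612] pointing down, gripper open.
Joint ranges: [-3.14, 3.14], [-1.21, 2.06], [-1.07, 1.41], [-3.16, 2.05], [-2.99, -0.16], [-3.1, 3.1]. Speed limits (rad/s): [2.79, 2.79, 3.14, 3.14, 3.14, 3.14].

INTERFACE

Orientations are given as a unit quaternion [x, y, z, w].
In Python, from bench import arm gives the robot as it stands.
- The arm moves only by the tool servo_tool, never from a script. Its argument "rows" is a list that holds one entry, the list of rows, each a list of 7 numbers: the finger opening in mm, from 0 to 85.4, then the shift along the tool's x, y, z in mm, then the turn, a rotation vector about the tool's x, y, z in rad. A call has 1 to 10 rows; each row is the pose to reach, as a shift and turn from the pose commanded when the call began, along the tool's axes at that moment; what a row does not reach only later rows make up. A row lasts 1/8 s, in which the tool goes at most 62.5 mm and 10.7 degrees, less where a joint would pass 70% of its speed; a pose out of reach is approached as far as the arm can. A call with a gripper value outside its range is refused whole. The fingers move at their own pace and stop on an object; the grip force is fixed at half the most. Time passes only in rows, so rows that repeat a pose let the fingers close. It gives the time, the measured TCP pose, the force, the opening and the grip force at its end, in the units of the state.
- arm.read_state(): the state, without advancing time (a new reading comes with each control period).
- arm.get_image(name): name is "scene" or "top" or "wrist"; returns the picture (420x560x3 uint8, red, green, blue); there is no depth.
- arm.camera_params(name): a dict with "intrinsics" (3x3 intrinsics, pixels), "R" (3x3) and "t" (3): a world point X has camera coordinates R X + t. Camera axes: x right, y down, z forward; pixel columns grow to the right and rows downward; lengths in mm; the calibration is good to about 2 mm. A picture is of the moment at which its call begins: read the wrist's pose just before it. camera_params takes no time and is no camera call; for the wrist camera it gives the pose at the moment of the call.
- arm.job_done(): hands the job in; it is judged then, once.
The state is a dict: "clock": time; "joints": joint angles; "joint_vel": joint speeds; "joint_efforts": joint torques, N m; "position": TCP position; "ee_rot": TCP orientation; "contact_force": force on the tool from outside, world axes, zero at the start; "wrist_torque": the same for the moment, N m; "gripper_width": finger opening in mm; "grasp_force": force on a finger pad.
Only numpy, scipy, OpenCV 4.12 (cv2) and the standard library are available. Lean on these libraries where they do the work, as an engineer would, in place of code of your own. Each camera call takes 0.05 s, during which the arm holds its last target. There are 200 camera calls.

## Working session

There is one attempt and no reset: what is moved stays moved. The work goes in short steps, Python scripts to look and compute and a tool call to move; the robot and the scene stay as the last step left them, time stands still between calls to the robot, and variables do not carry over. Pictures are saved under pics/ and viewed, at most 10 in all, crops included, and the job is handed in when it is done.

Besides the shell and the picture viewer there is one more tool, called in YAML: its name, and indented under it one key for each argument. servo_tool: Moves the arm, as the interface text tells. Its arguments: {"type":"object","properties":{"rows":{"type":"array"}},"required":["rows"]}

```bash
mkdir -p pics; python3 - <<'E'
from bench import arm
import cv2,json
for n in("scene","top"):
    cv2.imwrite(f"pics/{n}0.png",arm.get_image(n)[:,:,::-1])
    p=arm.camera_params(n);print(n,p)
s=arm.read_state();print(s)
E
```

```text
scene {'intrinsics': array([[436.80452981,   0.        , 279.13815141],
       [  0.        , 436.80452981, 209.39590308],
       [  0.        ,   0.        ,   1.        ]]), 'R': array([[-0.17191225,  0.98506992, -0.00913351],
       [ 0.75001501,  0.1248686 , -0.649527  ],
       [-0.63868902, -0.11851192, -0.76028367]]), 't': array([  57.07996348, -313.63281531, 1548.96852909])}
top {'intrinsics': array([[501.02171969,   0.        , 290.723722  ],
       [  0.        , 501.02171969, 211.98808742],
       [  0.        ,   0.        ,   1.        ]]), 'R': array([[-0.00429426, -0.99992323,  0.0116232 ],
       [-0.98754952,  0.00241277, -0.15728994],
       [ 0.15724982, -0.01215393, -0.98748406]]), 't': array([  11.36573991,  514.53461988, 1570.08937945])}
{'clock': 0.1, 'joints': array([-9.82416145e-01,  3.85523788e-01,  6.73662184e-03, -4.30772859e-04,
       -1.19399256e+00, -2.58604391e-01]), 'joint_vel': array([ 0.00018127, -0.00205651,  0.00200226,  0.00271913,  0.00038269,
        0.00104373]), 'joint_efforts': array([-1.96108404e-04, -3.93319273e+01,  1.88929027e+01,  4.19797897e+00,
       -2.62897935e-03, -1.71318866e-07]), 'position': array([ 202.22004613, -590.7691351 ,  204.59488451]), 'ee_rot': array([-1.64063291e-01,  9.86449296e-01,  9.86363281e-04, -2.25024145e-04]), 'contact_force': array([ 0.25476491,  0.19842904, -0.22989257]), 'wrist_torque': array([-0.01599233,  0.00359113, -0.02628615]), 'grasp_force': 0.0, 'gripper_width': 85.29769226123227}
```

View pics/top0.png

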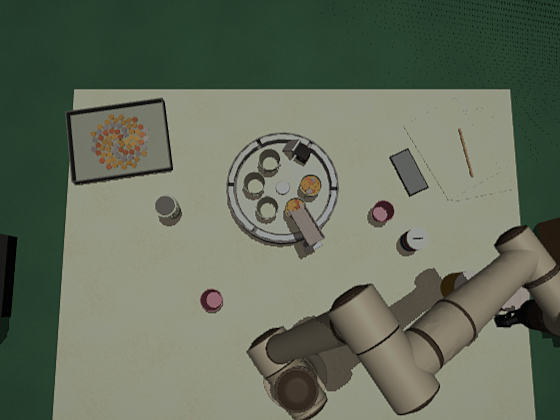

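View pics/scene0.png

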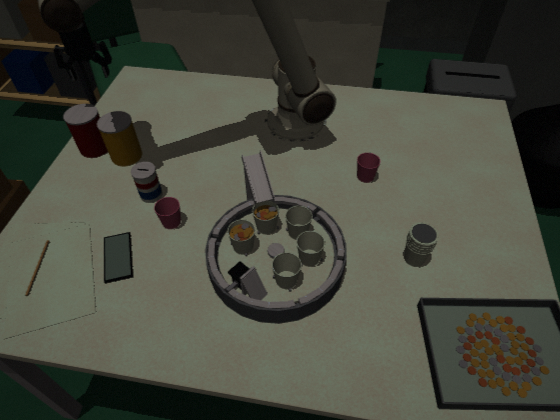

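The top view shows the carousel centred near (283,188), the black plunger head near (303,152), and the push stop to its left, which is the anticlockwise side. The chute is at (305,225). The pink cups at (381,212) and (211,300) are look-alikes, and the tin with the slot is at (413,240). Next I'll enlarge the plunger area and measure it.

```bash
cat > h.py <<'E'
import numpy as np,cv2
from bench import arm
def ray(n,u,v,z,p=None):
    p=p or arm.camera_params(n);K,R,t=p["intrinsics"],p["R"],p["t"]
    d=R.T@np.linalg.solve(K,[u,v,1]);c=-R.T@t
    return c+d*(z-c[2])/d[2]
def proj(n,X,p=None):
    p=p or arm.camera_params(n);q=p["intrinsics"]@(p["R"]@np.array(X,float)+p["t"]);return q[:2]/q[2]
E
python3 - <<'E'
from h import *
a=cv2.imread("pics/top0.png")[125:255,215:350];b=cv2.imread("pics/scene0.png")[180:330,195:355]
a=cv2.resize(a,None,fx=4,fy=4,interpolation=3)
cv2.imwrite("pics/c1.png",a)
print(ray("top",283,188,40),ray("top",303,152,95),ray("scene",276,250,40),ray("scene",238,270,95))
E
```

```text
[593.44458156  34.31255686  40.        ] [698.15812037 -29.40164453  95.        ] [587.83652143  36.70848663  40.        ] [697.65288234 -34.28603388  95.        ]
```

View pics/c1.png

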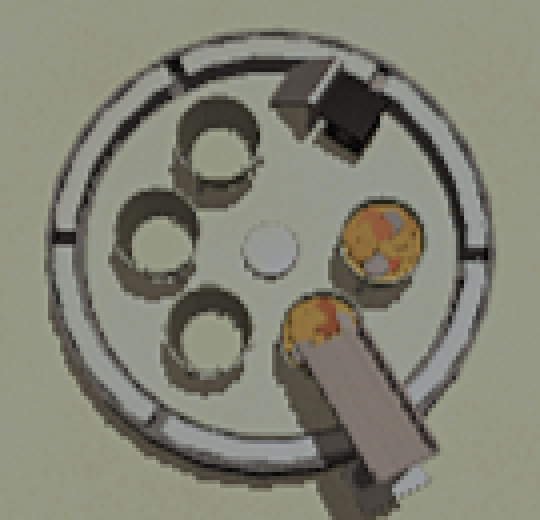

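```bash
cat >> h.py <<'E'
from scipy.spatial.transform import Rotation as Ro
def tq(ang): # tool down, tool x at world angle ang(rad)
    return Ro.from_matrix(np.array([[np.cos(ang),np.sin(ang),0],[np.sin(ang),-np.cos(ang),0],[0,0,-1]]))
def row(pos,ang,p0,R0):
    return np.round(R0.inv().apply(np.array(pos)-p0),1),np.round((R0.inv()*tq(ang)).as_rotvec(),3)
E
python3 - <<'E'
from h import *
o=lambda x,y:(215+x/4-.4,125+y/4-.4)
w=lambda x,y,z:ray("top",*o(x,y),z)[:2]
N=[w(*q,64) for q in((178,70),(63,237),(155,420),(383,75),(475,255))]
C=(N[1]+N[4])/2;C2=(N[2]+N[3])/2;print(C,C2,w(271,249,45))
for n in N:print(n,np.linalg.norm(n-C),np.degrees(np.arctan2(*(n-C)[::-1])))
H=w(353,105,95);print(H,np.linalg.norm(H-C),np.degrees(np.arctan2(*(H-C)[::-1])))
s=arm.read_state();R0=Ro.from_quat(s["ee_rot"])
print(row([*H,180],np.radians(240),s["position"],R0), row([690,-30,200],np.radians(240),s["position"],R0))
p=arm.camera_params("wrist");print(p["intrinsics"],(R0.inv().apply(-p["R"].T@p["t"]-s["position"])),np.round(p["R"]@R0.as_matrix(),2))
E
```

```text
[594.62877112  37.8139141 ] [595.4455681   36.57559905] [596.1965408  36.3895405]
[740.19779309 111.31352035] 163.07216891737784 26.78977690347152
[602.26436559 202.23697729] 164.60026127358304 87.3411682863867
[455.0107596  127.79345071] 166.10089147927414 147.1994583201461
[735.88037659 -54.64225261] 168.8199005115719 -33.20673229185181
[ 586.99317666 -126.60914909] 164.60026127358304 -92.6588317136133
[701.91884747 -28.95698646] 126.37054104229566 -31.895654141317824
(array([-654.6,  369.8,   25.3]), array([ 0.002,  0.001, -0.718])) (array([-643. ,  372.7,    5.3]), array([ 0.002,  0.001, -0.718]))
[[298.95985112   0.         280.5667916 ]
 [  0.         298.95985112 209.72875866]
 [  0.           0.           1.        ]] [  76.2484024    -0.21719242 -167.60603421] [[-0.    1.   -0.  ]
 [-0.95 -0.   -0.3 ]
 [-0.3  -0.    0.95]]
```

servo_tool:
  rows:
    - [[0, -652, 368, 0, 0, 0, -0.668], [0, -652, 368, 0, 0, 0, -0.668], [0, -652, 368, 0, 0, 0, -0.668], [0, -652, 368, 0, 0, 0, -0.668], [0, -652, 368, 0, 0, 0, -0.668], [0, -652, 368, 0, 0, 0, -0.668], [0, -652, 368, 0, 0, 0, -0.668], [0, -652, 368, 0, 0, 0, -0.668], [0, -652, 368, 0, 0, 0, -0.668], [0, -652, 368, 0, 0, 0, -0.668]]

```text
clock: 1.35
position: [618.7, -122.6, 205.2]
ee_rot: [-0.479, 0.878, 0.0, -0.0]
contact_force: [2.0, -1.6, -0.0]
gripper_width: 0.0
grasp_force: 0.0
```

```bash
python3 -c "
from bench import arm
s=arm.read_state();print({k:s[k] for k in('clock','position','ee_rot','gripper_width','joints')})"
```

```text
{'clock': 1.35, 'position': array([ 618.7406938 , -122.55568258,  205.23523534]), 'ee_rot': array([-4.78574858e-01,  8.78046668e-01,  1.97288162e-04, -3.37967988e-04]), 'gripper_width': 0.0013828437715370726, 'joints': array([ 6.05570863e-02,  3.95219541e-01,  2.32422778e-02, -7.54115055e-05,
       -1.19959858e+00, -6.33264126e-01])}
```

servo_tool:
  rows:
    - [[0, -60, -9, 8, 0, 0, 0], [0, -121, -18, 15, 0, 0, 0], [0, -121, -18, 15, 0, 0, 0], [0, -121, -18, 15, 0, 0, 0]]

```text
clock: 1.85
position: [698.2, -32.4, 189.7]
ee_rot: [-0.479, 0.878, 0.0, -0.001]
contact_force: [-0.6, -0.4, 0.7]
gripper_width: -0.1
grasp_force: 0.0
```

```bash
python3 - <<'E'
from h import *
s=arm.read_state();p=arm.camera_params("wrist");im=arm.get_image("wrist")[:,:,::-1].copy()
print(s["position"],s["ee_rot"],s["joints"])
cv2.imwrite("pics/w1.png",im)
C=np.array([595,37]);a=np.radians(-32.9);e=np.array([np.cos(a),np.sin(a)]);t=np.array([-e[1],e[0]])
for nm,r,q,z in(("head",125,0,95),("c1",146,21,95),("c2",146,-21,95),("c3",104,-21,95),("c4",104,21,95),("face",125,25,119)):print(nm,proj("wrist",[*(C+e*r+t*q),z],p).round(1))
print(proj("wrist",[*C,40],p))
np.savez("w1.npz",K=p["intrinsics"],R=p["R"],t=p["t"])
E
```

```text
[698.20456456 -32.36866443 189.67528796] [-4.78654652e-01  8.78002731e-01  2.93733480e-04 -9.17385320e-04] [ 1.84345100e-01  5.22907440e-01  1.92259882e-01  9.98565459e-06
 -1.24207527e+00 -7.56900574e-01]
head [279.8 206.3]
c1 [257.4 227.8]
c2 [256.3 183.8]
c3 [303.3 183.8]
c4 [302.3 227.8]
face [279.8 242. ]
[394.32153286 191.88003602]
```

View pics/w1.png

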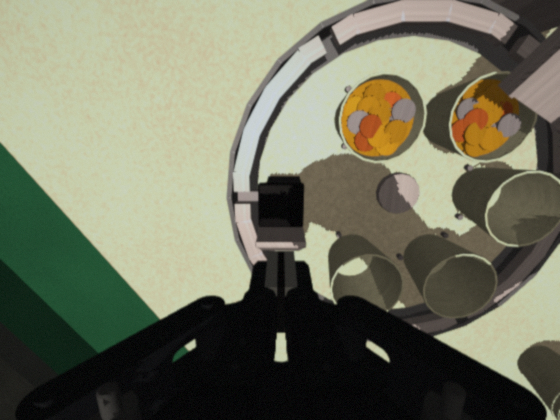

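The wrist view shows the black head at about (282,203), within 2 px of where I predicted it. The starting notch is at (245,198) and the push-stop edge at row 242. I'm going down to press.

servo_tool:
  rows:
    - [[0, -1, 1, 40, 0, 0, 0], [0, -1, 1, 80, 0, 0, 0], [0, -1, 1, 88, 0, 0, 0], [0, -1, 1, 95, 0, 0, 0], [0, -1, 1, 98, 0, 0, 0], [0, -1, 1, 101, 0, 0, 0], [0, -1, 1, 104, 0, 0, 0], [0, -1, 1, 104, 0, 0, 0]]

```text
clock: 2.9
position: [698.3, -31.0, 86.6]
ee_rot: [-0.479, 0.878, 0.0, -0.0]
contact_force: [-0.1, 0.3, -0.7]
gripper_width: -0.3
grasp_force: 0.0
```

```bash
python3 - <<'E'
from h import *
s=arm.read_state();print(s["contact_force"],s["position"])
a=arm.get_image("wrist")[130:350,180:400,::-1];b=arm.get_image("scene")[200:310,190:300,::-1]
cv2.imwrite("pics/w2.png",np.hstack([cv2.resize(a,(396,396)),cv2.resize(b,(396,396),interpolation=3)]))
E
```

```text
[-0.05469758  0.26731554 -0.73596313] [698.26828196 -31.02041039  86.55849803]
```

View pics/w2.png

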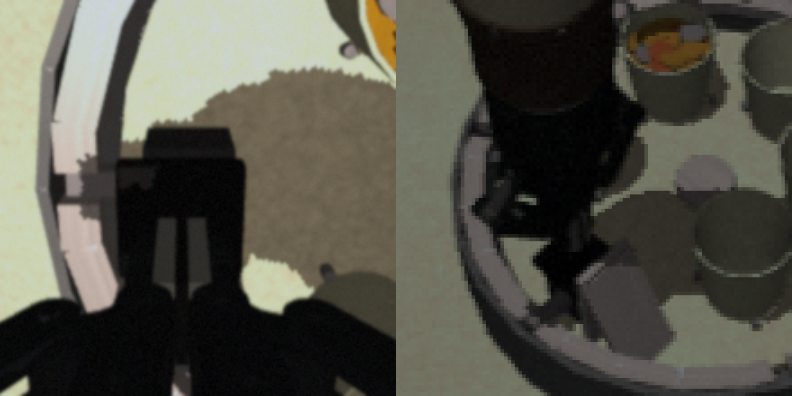

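The crop shows the fingertips centred over the head, but the force reads almost zero, so they may not be touching yet. I'll go lower in small steps.

servo_tool:
  rows:
    - [[0, 0, 0, 1, 0, 0, 0], [0, 0, 0, 2, 0, 0, 0], [0, 0, 0, 2, 0, 0, 0]]

```text
clock: 3.38
position: [698.2, -31.1, 84.5]
ee_rot: [-0.478, 0.878, 0.0, -0.0]
contact_force: [0.2, -0.7, 0.5]
gripper_width: 0.2
grasp_force: 0.0
```

```bash
python3 - <<'E'
from h import *
p=arm.camera_params("wrist");im=arm.get_image("wrist")
C=np.array([595,37]);a=np.radians(-32.9);e=np.array([np.cos(a),np.sin(a)]);t=np.array([-e[1],e[0]])
for z in(95,88,82):
  print(z,[proj("wrist",[*(C+e*r+t*q),z],p).round(1) for r,q in((146,21),(104,21),(146,-21),(104,-21))])
s=arm.read_state();print(s["contact_force"],proj("wrist",s["position"],p))
g=np.clip(im[150:330,220:340,::-1].astype(float)*3,0,255)
cv2.imwrite("pics/w3.png",cv2.resize(g.astype(np.uint8),None,fx=3.3,fy=3.3,interpolation=3))
E
```

```text
95 [array([243.6, 288.4]), array([313.6, 288.3]), array([240.8, 222.4]), array([316.1, 222.4])]
88 [array([244.9, 282.2]), array([312.4, 282.2]), array([242.3, 218.3]), array([314.7, 218.3])]
82 [array([246. , 277.2]), array([311.5, 277.2]), array([243.5, 215. ]), array([313.6, 215. ])]
[-0.5652793  -0.05202057  0.35223592] [280.77421866 247.30401383]
```

View pics/w3.png

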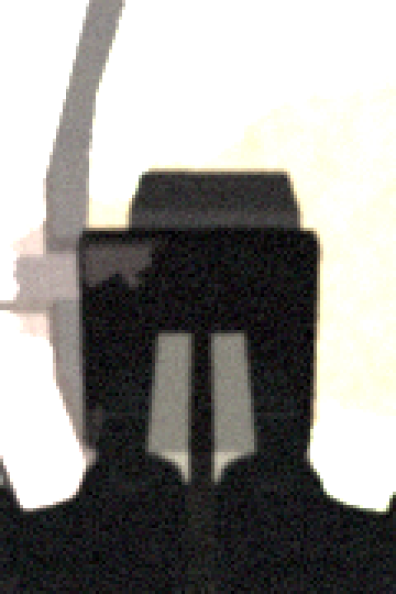

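The head still looks about 90–95 mm high, so the real fingertips probably haven't reached it. I'll keep going down in small steps and watch the force.

servo_tool:
  rows:
    - [[0, 0, 0, 1, 0, 0, 0], [0, 0, 0, 2, 0, 0, 0], [0, 0, 0, 2, 0, 0, 0]]

```text
clock: 3.8
position: [698.2, -31.1, 82.4]
ee_rot: [-0.478, 0.878, 0.0, -0.0]
contact_force: [-0.3, -0.2, -0.1]
gripper_width: 0.2
grasp_force: 0.0
```

servo_tool:
  rows:
    - [[0, 0, 0, 1, 0, 0, 0], [0, 0, 0, 2, 0, 0, 0], [0, 0, 0, 3, 0, 0, 0], [0, 0, 0, 3, 0, 0, 0]]

```text
clock: 4.3
position: [698.3, -31.1, 79.5]
ee_rot: [-0.478, 0.878, 0.0, -0.0]
contact_force: [-0.1, -0.3, -0.1]
gripper_width: -0.0
grasp_force: 0.0
```

```bash
python3 - <<'E'
from h import *
im=arm.get_image("wrist");s=arm.read_state();print(s["position"],s["contact_force"],s["joint_efforts"])
g=im[150:330,220:340].astype(int).sum(2)
# far edge row of head & left/right edges
c=g[:,8:16].mean(1);print([(150+i,int(v)) for i,v in enumerate(c) if 55<i<90])
r=g[78:90].mean(0);print([(220+i,int(v)) for i,v in enumerate(r) if i<30 or i>90])
E
```

```text
[698.28579239 -31.066661    79.54763973] [0.26610194 0.77760699 0.23992317] [-9.11018469e-04 -4.80768228e+01  1.72166419e+01  3.82369548e+00
 -1.10500321e-03 -1.42601817e-05]
[(206, 346), (207, 339), (208, 337), (209, 339), (210, 341), (211, 345), (212, 348), (213, 349), (214, 349), (215, 348), (216, 355), (217, 362), (218, 347), (219, 302), (220, 234), (221, 194), (222, 190), (223, 188), (224, 187), (225, 187), (226, 188), (227, 186), (228, 191), (229, 197), (230, 186), (231, 178), (232, 176), (233, 177), (234, 175), (235, 178), (236, 176), (237, 177), (238, 177), (239, 177)]
[(220, 403), (221, 323), (222, 243), (223, 202), (224, 189), (225, 188), (226, 188), (227, 187), (228, 188), (229, 190), (230, 190), (231, 185), (232, 180), (233, 171), (234, 168), (235, 170), (236, 169), (237, 169), (238, 172), (239, 170), (240, 169), (241, 158), (242, 111), (243, 60), (244, 50), (245, 65), (246, 72), (247, 77), (248, 72), (249, 70), (311, 21), (312, 19), (313, 20), (314, 16), (315, 16), (316, 24), (317, 104), (318, 228), (319, 280), (320, 289), (321, 289), (322, 291), (323, 294), (324, 294), (325, 290), (326, 289), (327, 292), (328, 293), (329, 298), (330, 299), (331, 301), (332, 301), (333, 299), (334, 293), (335, 292), (336, 287), (337, 286), (338, 288), (339, 290)]
```

```bash
python3 - <<'E'
from h import *
p=arm.camera_params("wrist");im=arm.get_image("wrist")
C=np.array([595,37]);a=np.radians(-32.9);e=np.array([np.cos(a),np.sin(a)]);t=np.array([-e[1],e[0]])
for z in(95,87,81,73):
  print(z,[proj("wrist",[*(C+e*r+t*q),z],p).round(1) for r,q in((146,-21),(104,-21))])
w=cv2.imread("pics/w3.png").astype(int).sum(2)
y=int(84*3.3);r=w[y-10:y+15].mean(0);print("w3 L",220+np.where(r[40:]<250)[0][0]/3.3+40/3.3,"R",220+np.where(r<250)[0][-1]/3.3)
c=w[:,int(8*3.3):int(16*3.3)]
c=w[:,300:312].mean(1);print("w3 row R side",150+np.where(c<300)[0][:1]/3.3)
g=im.astype(int).sum(2)*3
c=g[150:330,311:314].mean(1);print("now row",150+np.where(c<300)[0][:1])
a=im[150:330,220:340,::-1];b=arm.get_image("scene")[200:310,190:300,::-1]
f=lambda q,k:np.clip(q.astype(float)*k,0,255).astype(np.uint8)
cv2.imwrite("pics/w4.png",np.hstack([cv2.resize(f(a,3),(373,560)),cv2.resize(f(b,2.5),(420,560),interpolation=3)]))
E
```

```text
95 [array([239.7, 225.4]), array([317.2, 225.4])]
87 [array([241.6, 220.5]), array([315.6, 220.5])]
81 [array([242.8, 217.1]), array([314.4, 217.1])]
73 [array([244.4, 212.9]), array([313. , 212.9])]
w3 L 243.93939393939394 R 315.75757575757575
w3 row R side [220.]
now row [222]
```

View pics/w4.png

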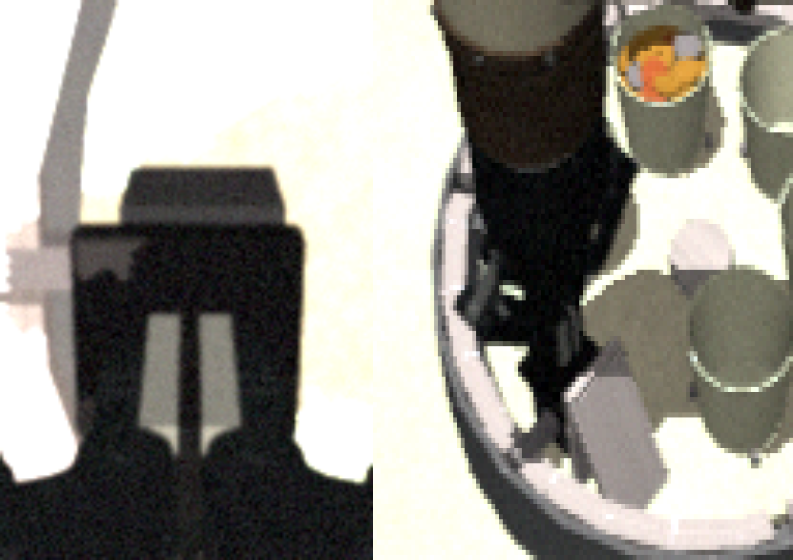

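```bash
python3 - <<'E'
from h import *
p=arm.camera_params("wrist");s=arm.read_state();R=Ro.from_quat(s["ee_rot"])
for x in(-11,0,11):print(x,[(d,proj("wrist",s["position"]+R.apply([x,0,-d]),p)[1].round(1)) for d in(0,5,10,15,20,25)])
w=cv2.imread("pics/w1.png").astype(int).sum(2)[225:300,255:310]
for c in(257,262,268,275,281,287,293,300,303):print(c,w[:,c-255][20::3])
E
```

```text
-11 [(0, np.float64(263.5)), (5, np.float64(267.4)), (10, np.float64(271.4)), (15, np.float64(275.8)), (20, np.float64(280.3)), (25, np.float64(285.1))]
0 [(0, np.float64(247.3)), (5, np.float64(250.8)), (10, np.float64(254.5)), (15, np.float64(258.4)), (20, np.float64(262.5)), (25, np.float64(266.9))]
11 [(0, np.float64(230.5)), (5, np.float64(233.6)), (10, np.float64(236.9)), (15, np.float64(240.4)), (20, np.float64(244.0)), (25, np.float64(248.0))]
257 [534 506 553 570 560 443  55  25  15  24  32  13  25  23  19  32  29  40
  31]
262 [538 332 298 513 540 363  18  32  38  35  27  21  17  13  15  11  21  28
  15]
268 [552 333 150 134 131 136 131 131 125 127 126 127 129 129 123  42  20  17
  32]
275 [539 341 224 129 129 130 129 133 124 132 137 125 136 126 164 179 131  48
  22]
281 [555 343 191   9  17   9  21  26  27   9  27  29  15   9  19  29  20  22
  24]
287 [555 339 218 132 130 129 136 134 127 132 132 131 137 138 171 173  74  34
  23]
293 [454 348 304 233 187 149 125 135 124 134 137 136 131 137 125  23  31  31
  14]
300 [235 263 566 581 584 405  18  44  19  27  36  20  16  24  28  14  19  33
  38]
303 [238 428 583 593 582 416  16  22  30  31  32  28  20  18  21  34  29  30
  11]
```

The head is still up: the edge under it sits at row 221, which puts it at about z = 87. The wrist picture also suggests the real fingertips end well behind the nominal TCP. I'll go down until the force shows contact.

servo_tool:
  rows:
    - [[0, 0, 0, 1, 0, 0, 0], [0, 0, 0, 2, 0, 0, 0], [0, 0, 0, 3, 0, 0, 0], [0, 0, 0, 4, 0, 0, 0], [0, 0, 0, 4, 0, 0, 0]]

```text
clock: 5.08
position: [698.2, -31.1, 75.5]
ee_rot: [-0.478, 0.878, 0.0, -0.0]
contact_force: [-0.7, 0.8, -0.6]
gripper_width: -0.2
grasp_force: 0.0
```

servo_tool:
  rows:
    - [[0, 0, 0, 1, 0, 0, 0], [0, 0, 0, 2, 0, 0, 0], [0, 0, 0, 3, 0, 0, 0], [0, 0, 0, 4, 0, 0, 0], [0, 0, 0, 4, 0, 0, 0]]

```text
clock: 5.7
position: [698.3, -31.1, 71.5]
ee_rot: [-0.478, 0.878, 0.0, -0.0]
contact_force: [0.0, 0.4, -1.3]
gripper_width: -0.0
grasp_force: 0.0
```

servo_tool:
  rows:
    - [[0, 0, 0, 1, 0, 0, 0], [0, 0, 0, 2, 0, 0, 0], [0, 0, 0, 3, 0, 0, 0], [0, 0, 0, 3, 0, 0, 0]]

```text
clock: 6.2
position: [698.4, -31.1, 69.2]
ee_rot: [-0.479, 0.878, -0.0, 0.0]
contact_force: [-1.5, 0.3, 3.2]
gripper_width: -0.1
grasp_force: 1.7
```

```bash
python3 - <<'E'
from h import *
p=arm.camera_params("wrist");im=arm.get_image("wrist");g=im.astype(int).sum(2)*3
print("row",150+np.where(g[150:330,311:314].mean(1)<300)[0][:1])
C=np.array([595,37]);a=np.radians(-32.9);e=np.array([np.cos(a),np.sin(a)]);t=np.array([-e[1],e[0]])
for z in(87,81,73):print(z,proj("wrist",[*(C+e*104-21*t),z],p).round(1))
b=arm.get_image("scene")[215:285,205:285,::-1]
f=lambda q,k:np.clip(q.astype(float)*k,0,255).astype(np.uint8)
cv2.imwrite("pics/w5.png",np.hstack([cv2.resize(f(im[150:330,220:340,::-1],3),(373,560)),cv2.resize(f(b,5),(420,368),interpolation=3).repeat(1,0)[:368] if 0 else cv2.resize(f(b,5),(420,560),interpolation=3)]))
E
```

```text
row [222]
87 [317.9 226.8]
81 [316.6 223. ]
73 [315.  218.3]
```

View pics/w5.png

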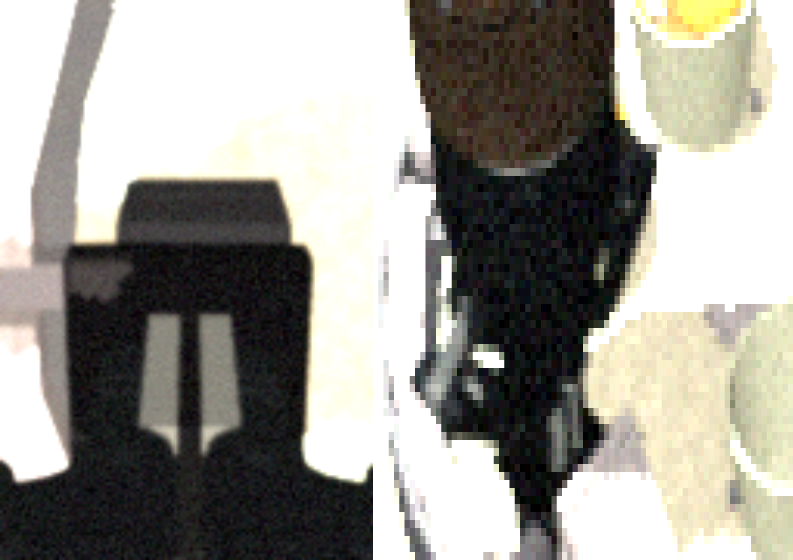

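The force now reads 3.2 N up at TCP z = 69, so the real tip touches the head with the TCP reading about 26 mm below the head top. The scene crop shows the hand on the head and nothing else touched. Next I press about 12 mm.

servo_tool:
  rows:
    - [[0, 0, 0, 2, 0, 0, 0], [0, 0, 0, 4, 0, 0, 0], [0, 0, 0, 6, 0, 0, 0], [0, 0, 0, 8, 0, 0, 0], [0, 0, 0, 10, 0, 0, 0], [0, 0, 0, 11, 0, 0, 0], [0, 0, 0, 11, 0, 0, 0]]

```text
clock: 7.18
position: [698.5, -31.1, 58.7]
ee_rot: [-0.479, 0.878, -0.0, 0.0]
contact_force: [-2.2, 0.9, 6.6]
gripper_width: 0.1
grasp_force: 3.9
```

servo_tool:
  rows:
    - [[0, 0, 0, 1, 0, 0, 0], [0, 0, 0, 2, 0, 0, 0], [0, 0, 0, 2, 0, 0, 0]]

```text
clock: 7.55
position: [698.6, -31.0, 56.9]
ee_rot: [-0.479, 0.878, -0.0, 0.0]
contact_force: [-2.4, 1.3, 9.0]
gripper_width: 0.1
grasp_force: 4.3
```

```bash
python3 - <<'E'
from h import *
p=arm.camera_params("wrist")
F=[]
for i in range(4):
  im=arm.get_image("wrist");s=arm.read_state();F.append(s["contact_force"])
print(np.mean(F,0),s["position"])
print(im[200:245,312].astype(int).sum(1)[::2])
C=np.array([595,37]);a=np.radians(-32.9);e=np.array([np.cos(a),np.sin(a)]);t=np.array([-e[1],e[0]])
for z in(87,81,75,73):print(z,proj("wrist",[*(C+e*104-21*t),z],p).round(1))
p0=s["position"];R0=Ro.from_quat(s["ee_rot"])
C=np.array([595.,37]);v=p0[:2]-C;r=np.hypot(*v);print(r)
a0=np.arctan2(v[1],v[0]);x0=R0.as_matrix()[:,0];ang=np.arctan2(x0[1],x0[0])
for th in np.arange(.05,1.1,.05):
    b=a0+th;print(round(th,2),*row([C[0]+r*np.cos(b),C[1]+r*np.sin(b),p0[2]],ang+th,p0,R0))
E
```

```text
[-3.64610178  0.72754936  9.09710014] [698.57321962 -31.00762633  56.97673616]
[289 303 312 304 306 292 297 272 213 146  95  55  45  42  37  21  23  14
  36  31  15  22  11]
87 [321.1 235.3]
81 [319.6 230.9]
75 [318.2 226.8]
73 [317.7 225.5]
123.90500014868117
0.05 [-6.2  0.1  0. ] [-0.001  0.    -0.05 ]
0.1 [-12.4   0.5   0. ] [-0.001  0.    -0.1  ]
0.15 [-18.5   1.2   0. ] [-0.001  0.    -0.15 ]
0.2 [-24.6   2.3   0. ] [-0.001  0.    -0.2  ]
0.25 [-30.7   3.6   0. ] [-0.001  0.    -0.25 ]
0.3 [-36.7   5.2   0. ] [-0.001  0.    -0.3  ]
0.35 [-42.5   7.1   0. ] [-0.001  0.    -0.35 ]
0.4 [-48.3   9.4   0. ] [-0.001  0.    -0.4  ]
0.45 [-54.   11.9   0. ] [-0.001  0.    -0.45 ]
0.5 [-59.5  14.7   0. ] [-0.001  0.    -0.5  ]
0.55 [-64.9  17.7   0. ] [-0.001  0.    -0.55 ]
0.6 [-70.1  21.    0. ] [-0.001  0.    -0.6  ]
0.65 [-75.2  24.6   0. ] [-0.001  0.    -0.65 ]
0.7 [-80.1  28.5  -0. ] [-0.001 -0.    -0.7  ]
0.75 [-84.7  32.5  -0. ] [-0.001 -0.    -0.75 ]
0.8 [-89.2  36.8  -0. ] [-0.001 -0.    -0.8  ]
0.85 [-93.4  41.3  -0. ] [-0.001 -0.    -0.85 ]
0.9 [-97.5  46.1  -0. ] [-0.001 -0.    -0.9  ]
0.95 [-101.2   51.    -0. ] [-0.001 -0.    -0.95 ]
1.0 [-104.7   56.1   -0. ] [-0.001 -0.    -1.   ]
1.05 [-108.    61.3   -0. ] [-1.00e-03 -0.00e+00 -1.05e+00]
```

The force of 9.1 N means the plunger is pressed about 12 mm. I now turn the plate along the arc while holding it down.

servo_tool:
  rows:
    - [[0, -6.2, 0.1, 0, 0, 0, -0.05], [0, -12.4, 0.5, 0, 0, 0, -0.1], [0, -18.5, 1.2, 0, 0, 0, -0.15], [0, -24.6, 2.3, 0, 0, 0, -0.2], [0, -30.7, 3.6, 0, 0, 0, -0.25], [0, -36.7, 5.2, 0, 0, 0, -0.3], [0, -42.5, 7.1, 0, 0, 0, -0.35], [0, -48.3, 9.4, 0, 0, 0, -0.4], [0, -54, 11.9, 0, 0, 0, -0.45], [0, -54, 11.9, 0, 0, 0, -0.45]]

```text
clock: 9.0
position: [717.8, 21.3, 57.0]
ee_rot: [-0.663, 0.749, -0.0, 0.0]
contact_force: [-4.0, 1.9, 9.1]
gripper_width: 0.1
grasp_force: 4.3
```

```bash
cat > meas.py <<'E'
from h import *
# plate angle from full cups? use top view: black head / cups overlay
s=arm.read_state();C=np.array([595.,37]);v=s["position"][:2]-C
print(s["clock"],s["position"],s["contact_force"],"finger angle",np.arctan2(v[1],v[0])+np.radians(32.9),"r",np.hypot(*v))
im=arm.get_image("top");p=arm.camera_params("top")
# orange coins: full cups, rim ~ z 100
hsv=cv2.cvtColor(im,cv2.COLOR_RGB2HSV);m=((hsv[...,0]>5)&(hsv[...,0]<25)&(hsv[...,1]>140)&(hsv[...,2]>90)).astype(np.uint8)
m[:,:215]=0;m[:,350:]=0;m[:125]=0;m[255:]=0
n,l,st,c=cv2.connectedComponentsWithStats(cv2.morphologyEx(m,cv2.MORPH_CLOSE,np.ones((5,5))))
for i in range(1,n):
  if st[i,4]>15:
    w=ray("top",*c[i],100,p)[:2]-C;print(st[i,4],c[i].round(1),"r",np.hypot(*w).round(1),"deg from notch",(np.degrees(np.arctan2(w[1],w[0]))+32.9)%360)
E
python3 meas.py
```

```text
9.0 [717.7957059   21.3337729   56.99058652] [-4.0201801  1.9422936  9.0513212] finger angle 0.44731922663984747 r 123.79101768075803
236 [307.7 171.7] r 89.0 deg from notch 328.05393758560274
239 [305.3 199.1] r 87.3 deg from notch 268.479264944324
```

The full cups have turned about 28°, so the plate is at roughly 0.47 rad and friction is carrying it along with the finger. I'll lift just above the head's raised height and push the face.

servo_tool:
  rows:
    - [[0, 0, 0, -8, 0, 0, 0], [0, 0, 0, -16, 0, 0, 0], [0, -6.2, 0.1, -17, 0, 0, -0.05], [0, -12.4, 0.5, -17, 0, 0, -0.1], [0, -18.5, 1.2, -17, 0, 0, -0.15], [0, -24.6, 2.3, -17, 0, 0, -0.2], [0, -30.7, 3.6, -17, 0, 0, -0.25], [0, -36.7, 5.2, -17, 0, 0, -0.3], [0, -42.5, 7.1, -17, 0, 0, -0.35], [0, -42.5, 7.1, -17, 0, 0, -0.35]]

```text
clock: 10.3
position: [716.0, 62.4, 72.0]
ee_rot: [0.782, -0.623, 0.0, 0.001]
contact_force: [1.8, -5.2, -0.6]
gripper_width: 0.4
grasp_force: 2.4
```

```bash
python3 meas.py
```

```text
10.3 [716.04203345  62.3978569   71.97804056] [ 1.84645369 -5.21693545 -0.55354281] finger angle 0.7810395832136647 r 123.67790828071963
235 [304.6 166.6] r 89.2 deg from notch 340.39645783911953
249 [308.2 194. ] r 87.8 deg from notch 280.54620349957185
```

servo_tool:
  rows:
    - [[0, 0, 0, -3, 0, 0, 0], [0, -3.1, 0, -3, 0, 0, -0.025], [0, -6.2, 0.1, -3, 0, 0, -0.05], [0, -9.3, 0.3, -3, 0, 0, -0.075], [0, -12.4, 0.5, -3, 0, 0, -0.1], [0, -15.5, 0.8, -3, 0, 0, -0.125], [0, -18.5, 1.2, -3, 0, 0, -0.15], [0, -21.6, 1.7, -3, 0, 0, -0.175], [0, -24.6, 2.3, -3, 0, 0, -0.2], [0, -27.6, 2.9, -3, 0, 0, -0.225]]

```text
clock: 11.6
position: [706.2, 88.3, 74.1]
ee_rot: [0.847, -0.531, -0.0, 0.001]
contact_force: [2.6, -6.7, -4.3]
gripper_width: -0.2
grasp_force: 3.3
```

```bash
python3 meas.py; sed 's/arm.get_image("top")/cv2.imread("pics\/top0.png")[:,:,::-1].copy()/' meas.py | python3 - | tail -2
```

```text
11.6 [706.20254083  88.28120551  74.13856977] [ 2.5873649  -6.72864892 -4.3096203 ] finger angle 1.006301948792773 r 122.45720528005093
232 [300.3 162.3] r 89.4 deg from notch 352.84112327364113
242 [309.9 188.2] r 88.0 deg from notch 293.13751685716835
241 [310.6 183.9] r 89.1 deg from notch 302.08681169292504
132 [292.9 204.5] r 74.5 deg from notch 239.68684850470976
```

servo_tool:
  rows:
    - [[0, -2, 0, 0, 0, 0, -0.015], [0, -3.8, 0, 0, 0, 0, -0.03], [0, -5.6, 0.1, 0, 0, 0, -0.045], [0, -7.4, 0.2, 0, 0, 0, -0.06], [0, -9.3, 0.3, 0, 0, 0, -0.075], [0, -11.1, 0.4, 0, 0, 0, -0.09], [0, -13, 0.6, 0, 0, 0, -0.105], [0, -14.8, 0.8, 0, 0, 0, -0.12], [0, -14.8, 0.8, 0, 0, 0, -0.12]]

```text
clock: 12.78
position: [699.1, 101.6, 74.1]
ee_rot: [0.878, -0.48, -0.001, 0.001]
contact_force: [2.4, -4.8, -5.1]
gripper_width: 0.1
grasp_force: 2.8
```

```bash
python3 meas.py
```

```text
12.775 [699.08961048 101.59997728  74.13328501] [ 2.39583634 -4.76597466 -5.0722449 ] finger angle 1.129655964401368 r 122.50634299518721
236 [297.6 160.4] r 89.0 deg from notch 359.5159330144221
239 [310.2 185. ] r 87.8 deg from notch 299.90749257462113
```

servo_tool:
  rows:
    - [[0, -1, 0, 0, 0, 0, -0.008], [0, -2, 0, 0, 0, 0, -0.016], [0, -3, 0, 0, 0, 0, -0.024], [0, -4, 0, 0, 0, 0, -0.032], [0, -5, 0.1, 0, 0, 0, -0.04], [0, -5, 0.1, 0, 0, 0, -0.04]]

```text
clock: 13.58
position: [696.3, 107.2, 75.0]
ee_rot: [0.887, -0.462, -0.001, 0.0]
contact_force: [-0.0, -0.7, 0.4]
gripper_width: -0.1
grasp_force: 0.5
```

```bash
python3 meas.py
```

```text
13.575 [696.29351954 107.22762115  75.04392369] [-0.01452003 -0.6660366   0.39732806] finger angle 1.1804339703453883 r 123.25703173709735
235 [296.3 159.5] r 89.4 deg from notch 2.7404979902517717
235 [310.1 183.5] r 87.7 deg from notch 303.06455032164007
```

```bash
python3 - <<'E'
from h import *
p=arm.camera_params("wrist");im=arm.get_image("wrist")
a=np.radians(-32.9+60);C=np.array([595,37]);e=np.array([np.cos(a),np.sin(a)]);t=np.array([-e[1],e[0]])
for z in(87,77):print(z,[proj("wrist",[*(C+e*r-21*t),z],p).round(1) for r in(104,146)])
b=arm.get_image("scene")[205:305,225:345,::-1]
f=lambda q,k:np.clip(q.astype(float)*k,0,255).astype(np.uint8)
cv2.imwrite("pics/w6.png",np.hstack([cv2.resize(f(im[150:330,220:340,::-1],3),(373,560)),cv2.resize(f(b,2.5),(420,350),interpolation=3).repeat(2,0)[:560] if 0 else cv2.resize(f(b,2.5),(420,560),interpolation=3)]))
E
```

```text
87 [array([323.7, 197.3]), array([246.2, 186.9])]
77 [array([321.3, 192.8]), array([248.1, 182.9])]
```

View pics/w6.png

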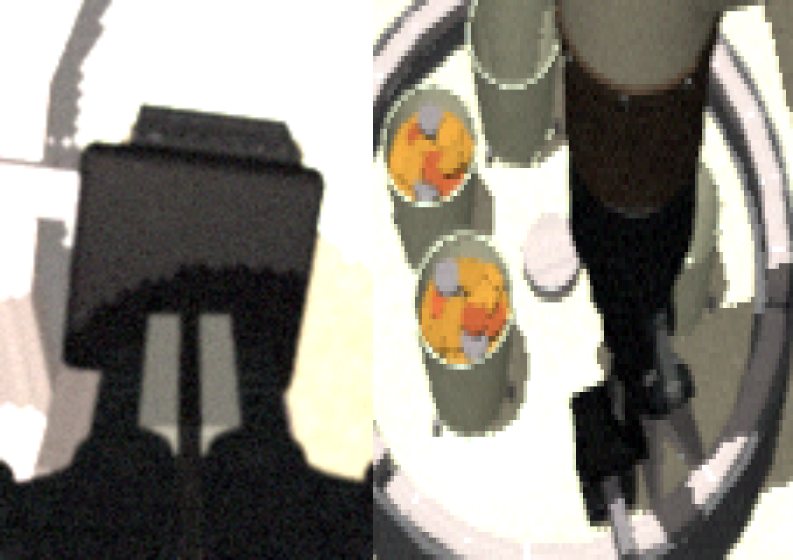

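The head's visible edge is 77.5 px wide, which matches it being up (77.5 predicted up, 73 pressed). The pushing force has also dropped to zero, so the tooth is in the notch. I'll back off a little from the face and lift away.

servo_tool:
  rows:
    - [[0, 2.5, 0, -1, 0, 0, 0], [0, 5, 0, -2, 0, 0, 0], [0, 5, 0, -20, 0, 0, 0], [0, 5, 0, -60, 0, 0, 0], [0, 5, 0, -110, 0, 0, 0], [0, 5, 0, -140, 0, 0, 0], [0, -55, -20, -140, 0, 0, 0], [0, -110, -40, -140, 0, 0, 0], [0, -140, -50, -140, 0, 0, 0], [0, -140, -50, -140, 0, 0, 0]]

```text
clock: 14.98
position: [656.6, 253.2, 217.2]
ee_rot: [0.888, -0.46, 0.001, -0.001]
contact_force: [-0.2, -0.4, -0.5]
gripper_width: 0.3
grasp_force: 0.0
```

```bash
python3 meas.py; python3 - <<'E'
from h import *
f=lambda q,k:np.clip(q.astype(float)*k,0,255).astype(np.uint8)
a=arm.get_image("top")[125:255,215:350,::-1];b=arm.get_image("scene")[170:330,195:355,::-1]
cv2.imwrite("pics/end.png",np.hstack([cv2.resize(f(a,1.5),(400,385),interpolation=3),cv2.resize(f(b,1.5),(385,385),interpolation=3)]))
E
```

```text
14.975 [656.63426876 253.15047704 217.21324107] [-0.18944009 -0.39690118 -0.50236193] finger angle 1.867236216194531 r 224.76612692171193
230 [296.2 159.5] r 89.4 deg from notch 2.974459910082576
233 [310.1 183.5] r 87.6 deg from notch 302.9670069706932
```

View pics/end.png

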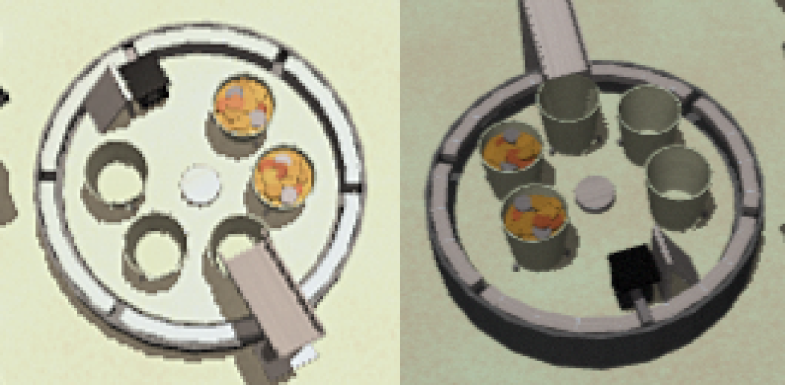

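In the final view the head at (145,80) has its arm in the notch at (128,50). An empty cup is under the chute at (240,245), and all the cups are upright.

```bash
python3 -c "
from bench import arm
print(arm.job_done())"
```

```text
the job is handed in; nothing more can be done
None
```

The job is handed in: the plate is one notch anticlockwise with the plunger up, the next empty cup is under the chute, all the cups are upright and the hand is clear; I got no verdict back.

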